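Roll the rolling pin to the single line on the pastry board

TASK

Roll the rolling pin to its mark on the pastry board: with the fingertips on top of it, roll it away from you over the board until it lies along the single dark inlaid line (not the double one), its middle right over the line, and leave it lying still there. Only press and push on the top of the pin: do not grasp it, lift it or shove it from the side, and leave the shaker and the seasoning bottle on the board where they are.

Things in the scene. Friction and masses are not known exactly. Their poses are not given: they have to be found in the camera images.
- rolling_pin: Loose wooden rolling pin, 0.35 to 0.7 kg: barrel 60 mm in diameter, 180 mm long, a thin handle (25 by 55 mm) at each end. Origin: middle of its axis, 45 mm above the worktop (barrel's top at 75 mm). y runs along it; x, z turn as it rolls. Starts 75 to 160 mm on the robot's side of the single line. A fingertip pressed on its top without slipping travels twice as far as the pin: use several strokes.
- pastry_board: Fixed light wooden pastry board, 320 mm (x) by 340 mm (y), 15 mm thick, lying flat on the worktop. Origin at the centre of its underside; x is the direction in which the pin is to roll (roughly away from the robot), y runs parallel to the inlaid lines.
- shaker: Loose salt shaker, a white cone with a red cap, 57 mm wide and 94 mm tall, standing on the board beyond both marks, towards its left end. Origin at the centre of its underside.
- seasoning: Loose small seasoning bottle with a dark blue cap, 46 mm wide and 85 mm tall, standing on the board beyond both marks, towards its right end. Origin at the centre of its underside.
- single_line: The target: one dark inlaid line, 7 mm wide and 286 mm long, flush in the top face of the board (15 mm above the worktop), 25 mm on the robot's side of the board's centre or 35 mm beyond it. Origin at its middle; axes as the board's: the line runs along y.
- double_line: Not the target: a pair of parallel dark inlaid lines, each 4 mm wide and 286 mm long, 16 mm apart, flush in the board's top face at the other of those two places. Origin in the middle between them; y runs along them. The pin rolls over either mark freely.
There are look-alikes about, which are no part of the job. Leave any purple or turquoise look-alike of the shaker alone.

How it is judged:
By the outcome, as a careful person would: the job done as asked, in the order asked, and still so for the second after the job is handed in, with the robot touching nothing.
It also fails if it takes over 54 s, if anything falls off the work surface, if the arm or the gripper's body presses on something with over 40 N, if the wrist force passes 120 N, or if a joint passes its speed limit or range.

ROBOT

A 7-joint arm with a two-finger parallel gripper is mounted at the origin on a cart in front of the work surface, level with it; the furniture and walls round the work are solid. World frame = base frame: x ahead of the robot, y to its left, z up, the work surface at z = 0. Lengths are in m, angles in rad, forces in N, time in s.
With the tool pointing down it reaches from about 0.425 to 0.875 m from the base axis. Payload 4.7 kg.
Tool frame: the origin (TCP) lies between the finger pads; the fingertips stand 14 mm ahead of it and the grasp point (between the pads) lies 5 mm behind it; z points along the fingers, y is the line along which they close (so a half turn about z gives the same grasp; the last joint's range is limited). The gripper opens to 87 mm and grips with 3 to 60 N. Pads are 19 mm wide; open, the fingers measure 117 mm over their backs; the gripper's body (75 mm by 190 mm) begins 51 mm behind the grasp point.
Start: joints at [-1.142, 0.321, -0.07, 1.45, 0.023, 1.371, -0.057], TCP at [0.262, 0.595, 0.212] pointing down, gripper open.
Joint ranges: [-2.86, 2.86], [-0.3, 2.09], [-1.38, 1.24], [0.06, 2.45], [-1.56, 4.7], [0.09, 2.05], [-2.69, 2.69]. Speed limits (rad/s): [2.57, 2.57, 3.14, 3.14, 3.14, 3.14, 3.14].

INTERFACE

Orientations are given as a rotation vector (axis times angle).
In Python, from bench import get_state, get_image, camera_params, close_job gives the robot as it stands. The module is installed in compiled form; this text tells all that it offers.
- The arm moves only by the tool arm_command, never from a script. Its argument "motion" is a list of rows, each a list of 5 numbers: the finger opening in mm, from 0 to 87, then the shift along the tool's x, y, z in mm, then the turn about the tool's z in degrees. In form: [[gripper, x, y, z, spin], ...]. A call has 1 to 5 rows; each row is the pose to reach, as a shift and turn from the pose commanded when the call began, along the tool's axes at that moment; what a row does not reach only later rows make up. A row lasts 1/12 s, in which the tool goes at most 41.7 mm and 7.16 degrees, less where a joint would pass 70% of its speed; a pose out of reach is approached as far as the arm can. A call with a gripper value outside its range is refused whole. The fingers move at their own pace and stop on an object; "newtons" is the grip in N (left out, the last holds). Time passes only in rows, so rows that repeat a pose let the fingers close. It gives the time, the measured TCP pose, the force, the opening and the grip force at its end, in the units of the state.
- get_state(): the state, without advancing time (a new reading comes with each control period).
- get_image(name): name is "side" or "top" or "wrist"; returns (picture, depth): 420x560x3 uint8, red, green, blue; 420x560 float32, m along the optical axis (not along the pixel's ray), 0 where there is no reading.
- camera_params(name): a dict with "intrinsics" (3x3 intrinsics, pixels), "extrinsics" (4x4, takes a point from camera to world coordinates). Camera axes: x right, y down, z forward; pixel columns grow to the right and rows downward; lengths in m; the calibration is good to about 2 mm. A picture is of the moment at which its call begins: read the wrist's pose just before it. camera_params takes no time and is no camera call; for the wrist camera it gives the pose at the moment of the call.
- close_job(): hands the job in; it is judged then, once.
The state is a dict: "time": time; "joint_positions": joint angles; "qd": joint speeds; "joint_torque": joint torques, N m; "position": TCP position; "tool_rot": TCP orientation; "ft_force": force on the tool from outside, world axes, zero at the start; "torque": the same for the moment, N m; "grip_width": opening from 0.0 (shut) to 1.0 (fully open); "grip_force": force on a finger pad.
Only numpy, scipy, OpenCV 4.12 (cv2) and the standard library are available. Lean on these libraries where they do the work, as an engineer would, in place of code of your own. Each camera call takes 0.05 s, during which the arm holds its last target. There are 200 camera calls.

## Working session

There is one attempt and no reset: what is moved stays moved. The work goes in short steps, Python scripts to look and compute and a tool call to move; the robot and the scene stay as the last step left them, time stands still between calls to the robot, and variables do not carry over. Pictures are saved under pics/ and viewed, at most 10 in all, crops included, and the job is handed in when it is done.

Besides the shell and the picture viewer there is one more tool, called after "Emit:" in YAML: its name, and indented under it one key for each argument. arm_command: Moves the arm, as the interface text tells. Its arguments: {"type":"object","properties":{"motion":{"type":"array"},"newtons":{"type":"number"}},"required":["motion"]}

```bash
mkdir -p pics; python3 - <<'E'
from bench import *
import cv2,numpy as np
s=get_state();print(s['time'],s['position'],s['tool_rot'])
for n in("top","side"):
    im,d=get_image(n);cv2.imwrite(f"pics/{n}0.png",im[:,:,::-1]);np.savez(f"pics/{n}0.npz",im=im,d=d,**camera_params(n))
    print(n,camera_params(n))
E
```

```text
0.0 [0.26176344 0.59435016 0.21064672] [-6.46658190e-01 -3.07405515e+00  2.94371599e-03]
top {'intrinsics': array([[447.02670383,   0.        , 284.40433421],
       [  0.        , 447.02670383, 210.36921732],
       [  0.        ,   0.        ,   1.        ]]), 'extrinsics': array([[-0.02720317, -0.98392997,  0.17647043,  0.40534697],
       [-0.99962556,  0.02625433, -0.00770985,  0.26770333],
       [ 0.00295284, -0.17661408, -0.98427575,  1.17890239],
       [ 0.        ,  0.        ,  0.        ,  1.        ]])}
side {'intrinsics': array([[440.12844691,   0.        , 277.00044472],
       [  0.        , 440.12844691, 214.49439554],
       [  0.        ,   0.        ,   1.        ]]), 'extrinsics': array([[-0.98752383, -0.10540354,  0.11699048,  0.48155053],
       [-0.15670587,  0.73088381, -0.66426811,  1.14780893],
       [-0.01549024, -0.67431369, -0.73828254,  1.01078849],
       [ 0.        ,  0.        ,  0.        ,  1.        ]])}
```

View pics/top0.png

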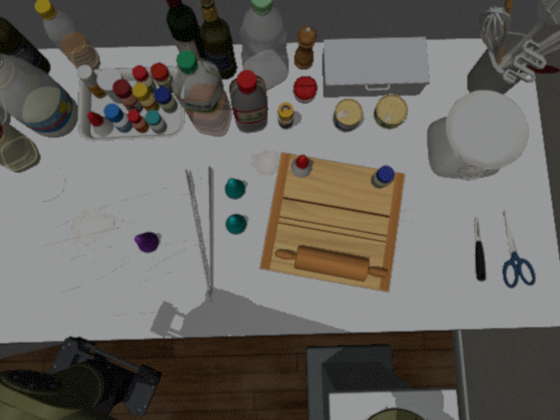

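View pics/side0.png

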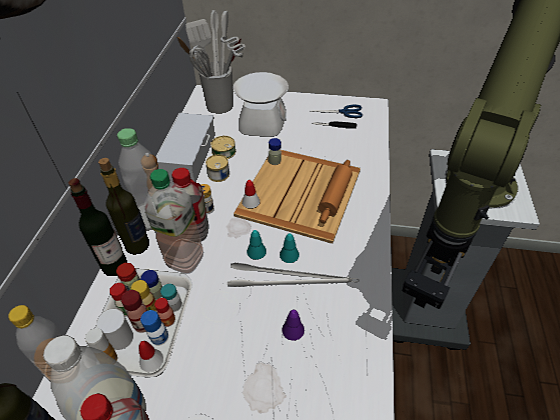

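The top view shows the pin at about (335,263), the board centre near (333,222), and dark marks near rows 197 and 230. The shaker is at (302,167) and the bottle at (384,178). Look-alikes: turquoise cones at (235,188) and (235,223), a purple one at (147,241), and a red-capped shaker in the tray. Next is a close crop to tell the single line from the double one.

```bash
cat > h.py <<'E'
import numpy as np,cv2
def ray(c,uv,z):
    K,T=c['intrinsics'],c['extrinsics']
    d=T[:3,:3]@np.linalg.solve(K,[uv[0],uv[1],1.]);o=T[:3,3]
    return o+d*(z-o[2])/d[2]
def proj(c,p):
    T=np.linalg.inv(c['extrinsics']);q=c['intrinsics']@(T[:3,:3]@p+T[:3,3]);return q[:2]/q[2]
E
python3 - <<'E'
from h import *
c=np.load('pics/top0.npz');im=c['im']
cv2.imwrite('pics/crop.png',cv2.resize(im[145:300,255:415,::-1],None,fx=4.8,fy=3.8*1.0,interpolation=cv2.INTER_CUBIC) if 0 else cv2.resize(im[145:295,255:415,::-1],None,fx=4,fy=4,interpolation=cv2.INTER_CUBIC))
g=im.sum(2)
for u in(300,320,345,370): print(u,[(v,int(g[v,u])) for v in range(185,248)if g[v,u]<330])
E
```

```text
300 [(199, 293), (200, 178), (201, 181), (202, 288), (207, 326), (208, 317), (209, 328), (219, 308), (220, 223), (221, 272), (225, 303), (226, 200), (227, 253), (234, 329), (235, 323), (236, 314), (237, 314), (238, 316), (239, 316), (240, 319), (244, 307), (245, 198), (246, 140), (247, 148)]
320 [(203, 218), (204, 126), (205, 222), (223, 256), (224, 240), (229, 268), (230, 218), (231, 312), (239, 315), (240, 310), (241, 305), (242, 314), (243, 315), (244, 327), (247, 323)]
345 [(185, 329), (207, 276), (208, 168), (209, 188), (210, 290), (227, 308), (228, 221), (229, 275), (233, 307), (234, 210), (235, 254), (242, 311), (243, 304), (244, 315), (245, 305), (246, 311), (247, 317)]
370 [(192, 328), (211, 315), (212, 189), (213, 141), (214, 232), (215, 323), (231, 321), (232, 226), (233, 218), (234, 327), (238, 260), (239, 240), (244, 314), (245, 322), (246, 326), (247, 317)]
```

View pics/crop.png

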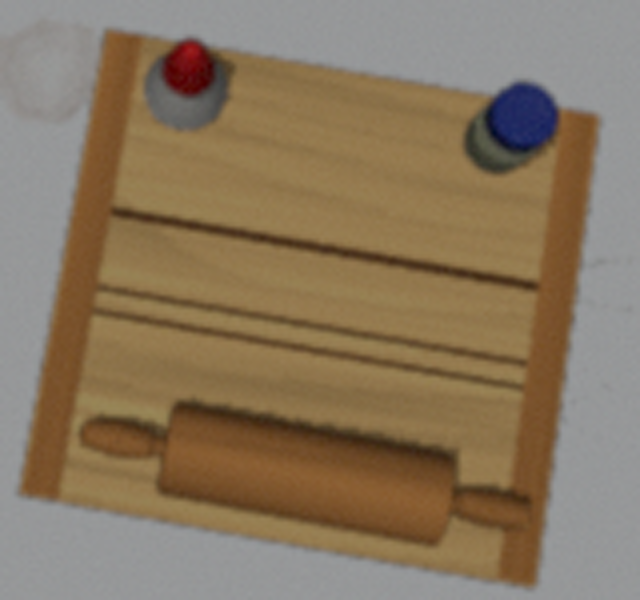

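The crop shows the single thick line as the far one, running from about (284,198) to (389,216) in full-image pixels. The double one is nearer, around rows 218–240. The pin's barrel lies between (297,257) and (367,270), roughly parallel to the lines.

```bash
cat >> h.py <<'E'
def cloud(im,d,c):
    v,u=np.mgrid[:420,:560];K=c['intrinsics'];T=c['extrinsics']
    p=np.stack([(u-K[0,2])/K[0,0]*d,(v-K[1,2])/K[1,1]*d,d],-1);return p@T[:3,:3].T+T[:3,3]
def lineT(c):
    im=c['im'];g=im.sum(2).astype(float);P=[]
    for u in range(292,384,2):
        v0=198+(u-284)*18.3/105;vs=np.arange(int(v0)-5,int(v0)+7);w=np.clip(330-g[vs,u],0,None)
        if w.sum()>0:P.append(ray(c,(u,(w*vs).sum()/w.sum()),.015))
    P=np.array(P)[:,:2];return P
def fit(P):
    P=np.asarray(P,np.float32);vx,vy,x,y=cv2.fitLine(P,cv2.DIST_HUBER,0,.001,.001).ravel()
    d=np.array([vx,vy]);d*=np.sign(d[1]);return np.array([x,y]),d
def pin(c):
    p=cloud(c['im'],c['d'],c);m=(c['d']>0)&(p[...,2]>.034)&(p[...,2]<.095)
    m[:, :260]=0;m[:,400:]=0;m[:175]=0;m[300:]=0
    m=m.astype(np.uint8);n,l,s,cc=cv2.connectedComponentsWithStats(m)
    i=max(range(1,n),key=lambda i:s[i,4]);v,u=np.nonzero(l==i)
    r=cv2.minAreaRect(np.stack([u,v],1).astype(np.float32))
    q=p[l==i];q=q[q[:,2]>.055]
    return l==i,r,q
E
python3 - <<'E'
from h import *
c=np.load('pics/top0.npz')
P=lineT(c);o,d=fit(P);print('line',o,d,np.degrees(np.arctan2(-d[0],d[1])),abs((P-o)@[d[1],-d[0]]).max())
m,r,q=pin(c);print(m.sum(),r)
a=q[:,:2].mean(0);
n=np.array([d[1],-d[0]])
t=(q[:,:2])@d;s=(q[:,:2]-o)@n
print('t range',t.min(),t.max(),'zmax',np.percentile(q[:,2],99))
# axis: cylinder fit in (s,z) per t-bin
from scipy.optimize import least_squares
f=lambda x:np.hypot(s-x[0]-x[1]*(t-t.mean()),q[:,2]-x[2])-.03
x=least_squares(f,[s.mean(),0,.045],loss='soft_l1',f_scale=.003).x;print('pin offset from line',x[0],'slope',x[1],'z',x[2])
tm=(t.min()+t.max())/2; print('pin centre',o+n*x[0]+d*(tm-o@d),'n',n, 'line t range mid')
for v in[(284,198),(389.5,216.5)]:print(ray(c,v,.015)[:2])
for cor in [(302,163,.085),(385,174,.08)]:print('obj',ray(c,cor[:2],cor[2]))
E
```

```text
line [0.6227211  0.13543618] [0.20360358 0.97905344] -11.747766 0.0016337322720885459
2052 ((330.96942138671875, 263.1608581542969), (114.13838195800781, 23.810016632080078), 10.784297943115234)
t range 0.0979238384410686 0.380575213368961 zmax 0.07816387080506006
pin offset from line -0.1511603614991965 slope 0.008018737494339918 z 0.04441716216962043
pin centre [0.47062684 0.14649682] n [ 0.97905344 -0.20360358] line t range mid
[0.64744689 0.25875218]
[ 0.59017869 -0.01838546]
obj [0.72221942 0.2112333  0.085     ]
obj [0.68924352 0.0014994  0.08      ]
```

```bash
cat >> h.py <<'E'
from scipy.spatial.transform import Rotation as Ro
def toTool(s,p): return 1000*Ro.from_rotvec(s['tool_rot']).inv().apply(np.array(p)-s['position'])
E
python3 - <<'E'
from h import *
from bench import *
c=np.load('pics/top0.npz');m,r,q=pin(c)
for px in[r[0],(332.2,263)]:print(ray(c,px,.045))
p=ray(c,(332,263.1),.045);o,d=np.array([.6227,.1354]),np.array([.2036,.979]);n=np.array([.979,-.2036])
print('off by silhouette',(p[:2]-o)@n)
s=get_state();C=o-.151*n; C=C+d*((p[:2]-C)@d);st=C-.010*n;print(C,st)
print(toTool(s,[*st,.13]))
R=Ro.from_rotvec(s['tool_rot']).as_matrix();print(R.round(4))
E
```

```text
[0.470165   0.14499877 0.045     ]
[0.47048468 0.14187387 0.045     ]
off by silhouette -0.1506743376260779
[0.46994473 0.14245588] [0.46015473 0.14449188]
[-362.81175162 -331.67285785   81.38378694]
[[-9.152e-01  4.030e-01 -6.000e-04]
 [ 4.030e-01  9.152e-01 -1.600e-03]
 [-1.000e-04 -1.700e-03 -1.000e+00]]
```

Emit:
arm_command:
  motion:
    - [60,-28,-25.6,0,0]
    - [60,-56,-51.2,0,0]
    - [60,-84,-76.8,0,0]
    - [60,-112,-102.4,0,0]
    - [60,-140,-128,0,0]

```text
time: 0.52
position: [0.3388, 0.4193, 0.2112]
tool_rot: [-0.646, -3.074, 0.001]
ft_force: [0.8, 0.2, -0.5]
grip_width: 0.731
grip_force: 0.0
```

Emit:
arm_command:
  motion:
    - [60,-28,-25.6,0,0]
    - [60,-56,-51.2,0,0]
    - [60,-84,-76.8,0,0]
    - [60,-112,-102.4,0,0]
    - [60,-140,-128,0,0]

```text
time: 0.93
position: [0.4152, 0.2458, 0.2115]
tool_rot: [-0.647, -3.074, 0.0]
ft_force: [0.1, 0.6, -0.2]
grip_width: 0.691
grip_force: 0.0
```

Emit:
arm_command:
  motion:
    - [60,-24,-22,16,-4]
    - [60,-45,-42,35,-8]
    - [60,-65,-60,55,-12]
    - [60,-83,-75.7,73,-12]
    - [60,-83,-75.7,81,-12]

```text
time: 1.35
position: [0.4609, 0.1388, 0.1283]
tool_rot: [-0.333, -3.122, 0.006]
ft_force: [0.5, -0.7, 1.2]
grip_width: 0.69
grip_force: 0.0
```

Emit:
arm_command:
  motion:
    - [60,0,0,0,0]
    - [60,0,0,0,0]
    - [60,0,0,0,0]

```text
time: 1.6
position: [0.4606, 0.1466, 0.1315]
tool_rot: [0.319, 3.125, 0.001]
ft_force: [0.9, -0.1, -0.1]
grip_width: 0.686
grip_force: 0.0
```

```bash
python3 - <<'E'
from h import *
from bench import *
s=get_state();print(s['time'],s['position'],s['ft_force'],s['grip_width']);print(toTool(s,[.46015,.1445,.09]));print(Ro.from_rotvec(s['tool_rot']).as_matrix().round(4))
E
```

```text
1.6 [0.46055051 0.14657401 0.13149672] [ 0.88894958 -0.11265612 -0.11957196] 0.6860062445606504
[-4.93049992e-04 -2.15351443e+00  4.14946041e+01]
[[-9.794e-01  2.019e-01  8.000e-04]
 [ 2.019e-01  9.794e-01  8.000e-04]
 [-6.000e-04  1.000e-03 -1.000e+00]]
```

Emit:
arm_command:
  motion:
    - [60,0,-2,18,0]
    - [60,0,-2,32,0]
    - [60,0,-2,38,0]
    - [60,0,-2,40,0]
    - [60,0,-2,40,0]

```text
time: 2.02
position: [0.4601, 0.1439, 0.0911]
tool_rot: [0.32, 3.125, 0.0]
ft_force: [0.5, 0.6, 0.8]
grip_width: 0.691
grip_force: 0.0
```

Emit:
arm_command:
  motion:
    - [60,0,0,1,0]
    - [60,0,0,2,0]
    - [60,0,0,2,0]

```text
time: 2.27
position: [0.4605, 0.1434, 0.0893]
tool_rot: [0.322, 3.124, 0.001]
ft_force: [-0.5, 0.1, 0.7]
grip_width: 0.689
grip_force: 0.0
```

Emit:
arm_command:
  motion:
    - [60,0,0,1,0]
    - [60,0,0,1,0]

```text
time: 2.43
position: [0.4603, 0.1431, 0.0879]
tool_rot: [0.322, 3.125, 0.0]
ft_force: [0.4, 0.2, 0.6]
grip_width: 0.694
grip_force: 0.0
```

Emit:
arm_command:
  motion:
    - [60,0,0,1,0]
    - [60,0,0,1,0]

```text
time: 2.6
position: [0.4601, 0.143, 0.0867]
tool_rot: [-0.322, -3.125, -0.0]
ft_force: [-0.1, -0.3, -0.6]
grip_width: 0.69
grip_force: 0.0
```

Emit:
arm_command:
  motion:
    - [60,0,0,-3.5,0]
    - [60,-6,0,-3.5,0]
    - [60,-6,0,-2,0]
    - [60,-6,0,-1,0]
    - [60,-6,0,-1,0]

```text
time: 3.02
position: [0.4659, 0.1417, 0.0874]
tool_rot: [-0.322, -3.124, 0.001]
ft_force: [0.9, 1.0, -0.6]
grip_width: 0.688
grip_force: 0.0
```

Emit:
arm_command:
  motion:
    - [60,0,0,1,0]
    - [60,0,0,1,0]

```text
time: 3.18
position: [0.4658, 0.1418, 0.0865]
tool_rot: [-0.322, -3.125, 0.0]
ft_force: [0.2, 0.4, -0.1]
grip_width: 0.69
grip_force: 0.0
```

```bash
python3 - <<'E'
from h import *
from bench import *
im,d=get_image("top");c=dict(camera_params("top"),im=im,d=d)
w,_=get_image("wrist");s,_=get_image("side")
a=cv2.resize(s[140:260,220:380],(800,600))
cv2.imwrite('pics/s1.png',a[:,:,::-1])
E
```

```text
(no output)
```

View pics/s1.png

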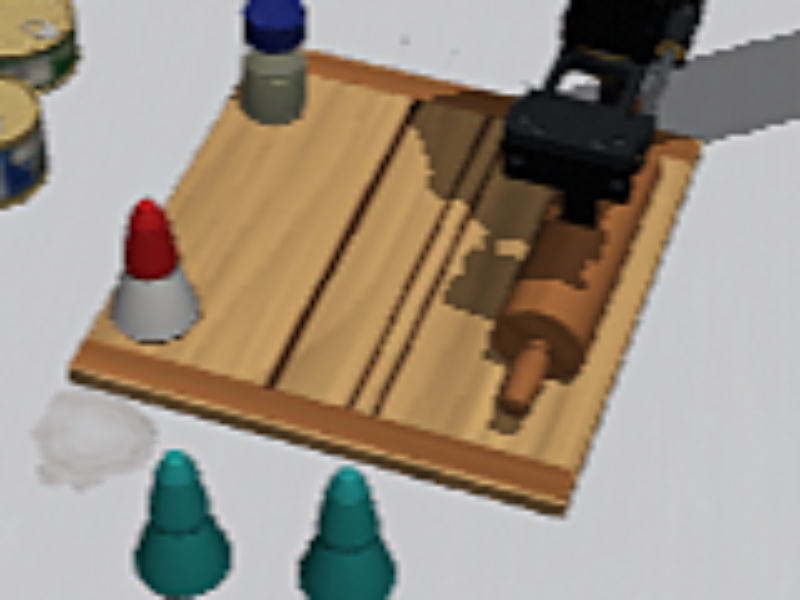

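The side crop shows the fingertips right above the pin's top, with no visible contact yet, so I'll lower further in small steps.

Emit:
arm_command:
  motion:
    - [60,0,0,1,0]
    - [60,0,0,1,0]

```text
time: 3.5
position: [0.4659, 0.1419, 0.0857]
tool_rot: [-0.322, -3.125, -0.0]
ft_force: [-0.6, -0.2, -1.0]
grip_width: 0.693
grip_force: 0.0
```

Emit:
arm_command:
  motion:
    - [60,0,0,1,0]
    - [60,0,0,1,0]

```text
time: 3.67
position: [0.4659, 0.1418, 0.0846]
tool_rot: [-0.322, -3.125, 0.0]
ft_force: [0.9, -0.9, -0.3]
grip_width: 0.692
grip_force: 0.0
```

Emit:
arm_command:
  motion:
    - [60,0,0,1,0]
    - [60,0,0,1,0]

```text
time: 3.83
position: [0.4659, 0.1418, 0.0836]
tool_rot: [-0.322, -3.125, 0.0]
ft_force: [0.1, -0.4, 0.2]
grip_width: 0.691
grip_force: 0.0
```

```bash
cat >> h.py <<'E'
from scipy.optimize import least_squares
O,D,N=np.array([.6227,.1354]),np.array([.2036,.979]),np.array([.979,-.2036])
def pincyl(im,d,c,show=1):
    "pin cylinder from orange-brown pixels of depth cloud above board: offset from line, slope"
    p=cloud(im,d,c);s=(p[...,:2]-O)@N;t=(p[...,:2]-O)@D
    i=im.astype(int);m=(d>0)&(p[...,2]>.03)&(p[...,2]<.09)&(s>-.2)&(s<.05)&(abs(t)<.10)&(i[...,0]>1.35*i[...,2])&(i[...,0]>40)
    s,t,z=s[m],t[m],p[...,2][m]
    f=lambda x:np.hypot(s-x[0]-x[1]*t,z-.045-x[2])-.03
    x=least_squares(f,[np.median(s),0,0],loss='soft_l1',f_scale=.002).x
    return m.sum(),x.round(4)
E
python3 - <<'E'
from h import *
from bench import *
for n in("top","side"):
    c=np.load(f'pics/{n}0.npz');print(n,pincyl(c['im'],c['d'],c))
    im,d=get_image(n);cc=camera_params(n);print(pincyl(im,d,cc))
    p=cloud(im,d,cc);s=(p[...,:2]-O)@N;t=(p[...,:2]-O)@D
    i=im.astype(int);m=(d>0)&(i.max(2)<45)&(abs(s+.15)<.06)&(abs(t)<.1)&(p[...,2]<.16)&(p[...,2]>.05)
    if m.sum()>5: q=np.sort(p[m][:,2]);print('dark z',q[:20].round(4)); k=m&(p[...,2]<.09);print('s',np.percentile(s[k],[5,50,95]) if k.sum() else 0,'t',np.percentile(t[k],[0,50,100]) if k.sum() else 0)
s=get_state();print('tcp s',(s['position'][:2]-O)@N,(s['position'][:2]-O)@D)
E
```

```text
top (np.int64(1723), array([-0.1508,  0.0109, -0.0004]))
(np.int64(147), array([-0.1484,  0.2888, -0.0005]))
side (np.int64(911), array([-0.1525,  0.0175, -0.0018]))
(np.int64(670), array([-0.1526,  0.0177, -0.0024]))
dark z [0.0532 0.0559 0.0568 0.0584 0.0595 0.0618 0.0618 0.0653 0.0658 0.0695
 0.0724 0.0936 0.0939 0.0941 0.0951 0.0953 0.0961 0.0988 0.0992 0.1003]
s [-0.14210353 -0.12807065 -0.12520555] t [-0.04291162 -0.00808579  0.02701997]
tcp s -0.1547596428862392 -0.025582884846256482
```

Emit:
arm_command:
  motion:
    - [60,0,0,1,0]
    - [60,0,0,1,0]

```text
time: 4.1
position: [0.4659, 0.1419, 0.0826]
tool_rot: [-0.322, -3.125, 0.0]
ft_force: [-0.1, 0.2, -0.2]
grip_width: 0.685
grip_force: 0.0
```

Emit:
arm_command:
  motion:
    - [60,0,0,1,0]
    - [60,0,0,1,0]

```text
time: 4.27
position: [0.4659, 0.1418, 0.0816]
tool_rot: [-0.322, -3.125, 0.0]
ft_force: [0.2, -1.3, -0.3]
grip_width: 0.691
grip_force: 0.0
```

Emit:
arm_command:
  motion:
    - [60,0,0,1,0]
    - [60,0,0,1,0]

```text
time: 4.43
position: [0.4659, 0.1418, 0.0806]
tool_rot: [-0.322, -3.125, 0.0]
ft_force: [0.5, -0.0, 0.5]
grip_width: 0.691
grip_force: 0.0
```

```bash
python3 - <<'E'
from bench import *
import cv2,numpy as np
w,_=get_image("wrist");s,_=get_image("side")
cv2.imwrite('pics/sw.png',np.hstack([cv2.resize(s[145:225,310:370],(400,533)),cv2.resize(w,(400,300)) if 0 else cv2.copyMakeBorder(cv2.resize(w,(400,300)),0,233,0,0,0)])[:,:,::-1])
E
```

```text
(no output)
```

View pics/sw.png

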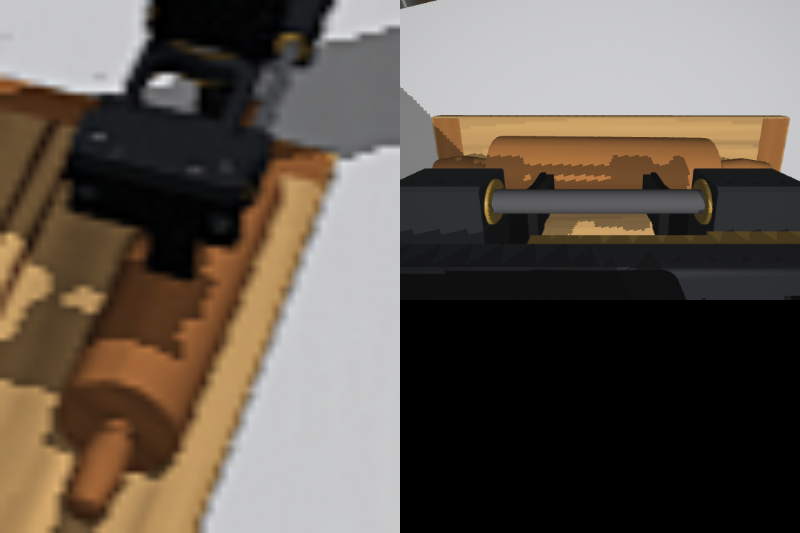

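The tips look close to the pin but there is no force yet. I'll measure the tip position from the wrist and side depth.

```bash
python3 - <<'E'
from h import *
from bench import *
for n in("wrist","side"):
    im,d=get_image(n);c=camera_params(n);p=cloud(im,d,c);s=(p[...,:2]-O)@N;t=(p[...,:2]-O)@D;z=p[...,2]
    dk=(d>0)&(im.max(2)<50)
    if n=="wrist":
        print(c['extrinsics'].round(3))
        for v in range(235,275,4):
            print(v,[(u,int(im[v,u].max()),*(1000*np.array([s[v,u],t[v,u],z[v,u]])).round().astype(int)) for u in(185,195,205,345,360,375)])
        i=im.astype(int);m=(d>0)&(i[...,0]>1.35*i[...,2])&(z>.04)&(abs(t)<.1);print('pin z',np.percentile(z[m],[50,90,99]),pincyl(im,d,c))
    else:
        for v in range(170,192,2):
            print(v,[(u,int(im[v,u].max()),*(1000*np.array([s[v,u],t[v,u],z[v,u]])).round().astype(int)) for u in(330,334,337,341)])
E
```

```text
[[ 0.204  0.95   0.237  0.403]
 [ 0.979 -0.197 -0.049  0.154]
 [ 0.     0.242 -0.97   0.253]
 [ 0.     0.     0.     1.   ]]
235 [(185, 114, np.int64(-162), np.int64(-76), np.int64(71)), (195, 114, np.int64(-162), np.int64(-70), np.int64(72)), (205, 114, np.int64(-162), np.int64(-65), np.int64(71)), (345, 110, np.int64(-162), np.int64(10), np.int64(72)), (360, 109, np.int64(-162), np.int64(18), np.int64(72)), (375, 109, np.int64(-162), np.int64(26), np.int64(73))]
239 [(185, 117, np.int64(-160), np.int64(-76), np.int64(72)), (195, 116, np.int64(-160), np.int64(-70), np.int64(72)), (205, 115, np.int64(-160), np.int64(-65), np.int64(73)), (345, 112, np.int64(-160), np.int64(10), np.int64(73)), (360, 112, np.int64(-160), np.int64(18), np.int64(72)), (375, 110, np.int64(-160), np.int64(26), np.int64(73))]
243 [(185, 118, np.int64(-158), np.int64(-75), np.int64(73)), (195, 85, np.int64(-158), np.int64(-70), np.int64(73)), (205, 98, np.int64(-158), np.int64(-65), np.int64(74)), (345, 113, np.int64(-158), np.int64(10), np.int64(73)), (360, 77, np.int64(-158), np.int64(18), np.int64(74)), (3
[... 4340 characters left out ...]
int64(-21), np.int64(71))]
186 [(330, 72, np.int64(-136), np.int64(-5), np.int64(67)), (334, 65, np.int64(-148), np.int64(-7), np.int64(70)), (337, 1, np.int64(-162), np.int64(14), np.int64(93)), (341, 120, np.int64(-168), np.int64(-15), np.int64(69))]
188 [(330, 75, np.int64(-138), np.int64(2), np.int64(66)), (334, 88, np.int64(-152), np.int64(6), np.int64(74)), (337, 88, np.int64(-161), np.int64(5), np.int64(76)), (341, 116, np.int64(-170), np.int64(-9), np.int64(66))]
190 [(330, 73, np.int64(-142), np.int64(17), np.int64(72)), (334, 87, np.int64(-154), np.int64(16), np.int64(75)), (337, 85, np.int64(-162), np.int64(8), np.int64(70)), (341, 152, np.int64(-172), np.int64(-2), np.int64(65))]
```

Measured: with the fingers 60 mm apart the tips stand about 15 mm above the pin, because they swing up as they open. So I'll raise the tool, close the fingers so the tips extend fully, and come down again.

Emit:
arm_command:
  motion:
    - [60,0,0,-12,0]
    - [40,0,0,-24,0]
    - [0,0,0,-24,0]
    - [0,0,0,-24,0]
    - [0,0,0,-24,0]

```text
time: 5.05
position: [0.4657, 0.1418, 0.1043]
tool_rot: [-0.322, -3.125, 0.0]
ft_force: [-1.2, -0.2, 0.1]
grip_width: 0.47
grip_force: 0.0
```

Emit:
arm_command:
  motion:
    - [0,0,0,0,0]
    - [0,0,0,0,0]
    - [0,0,0,0,0]
    - [0,0,0,0,0]

```text
time: 5.38
position: [0.4658, 0.1418, 0.1044]
tool_rot: [-0.322, -3.125, 0.0]
ft_force: [-0.1, 0.2, -0.3]
grip_width: 0.169
grip_force: 0.0
```

```bash
python3 - <<'E'
from h import *
from bench import *
im,d=get_image("wrist");c=camera_params("wrist");p=cloud(im,d,c);s=(p[...,:2]-O)@N;t=(p[...,:2]-O)@D;z=p[...,2]
st=get_state();print(st['position'],(st['position'][:2]-O)@N,st['grip_width'])
m=(d>0)&(im.max(2)<45)&(z<.15)&(z>.06)
v,u=np.nonzero(m);print(v.min(),v.max(),u.min(),u.max())
for r in range(v.min(),v.min()+24,4):
    k=m[r];print(r,1000*np.array([s[r][k].mean(),t[r][k].min(),t[r][k].max(),z[r][k].min()]).round(4))
E
```

```text
[0.46588331 0.14180891 0.10453186] -0.15482838956767608 0.1177063624376369
242 306 235 320
242 [-164.8  -42.1  -10.7  115. ]
246 [-164.   -42.1  -10.8  116.1]
250 [-164.1  -42.   -10.4  118.3]
254 [-163.9  -42.   -10.5  117.7]
258 [-163.8  -42.3  -10.4  120. ]
262 [-163.8  -43.2   -9.8  128.2]
```

Emit:
arm_command:
  motion:
    - [0,0,0,5,0]
    - [0,0,0,10,0]
    - [0,0,0,13,0]
    - [0,0,0,13,0]

```text
time: 5.77
position: [0.4652, 0.1415, 0.0907]
tool_rot: [-0.322, -3.124, 0.002]
ft_force: [-0.5, 0.0, -0.4]
grip_width: 0.007
grip_force: 0.0
```

Emit:
arm_command:
  motion:
    - [0,0,0,1,0]
    - [0,0,0,2,0]
    - [0,0,0,2,0]

```text
time: 6.02
position: [0.466, 0.1418, 0.0896]
tool_rot: [-0.322, -3.125, 0.0]
ft_force: [-0.1, -1.1, -0.1]
grip_width: 0.002
grip_force: 0.0
```

Emit:
arm_command:
  motion:
    - [0,0,0,1,0]
    - [0,0,0,1,0]

```text
time: 6.18
position: [0.466, 0.1419, 0.0888]
tool_rot: [0.322, 3.125, 0.0]
ft_force: [-0.6, -0.5, -0.6]
grip_width: 0.006
grip_force: 0.0
```

Emit:
arm_command:
  motion:
    - [0,0,0,1,0]
    - [0,0,0,1,0]

```text
time: 6.35
position: [0.466, 0.1418, 0.0877]
tool_rot: [-0.322, -3.125, -0.0]
ft_force: [-0.4, 0.1, -0.2]
grip_width: 0.004
grip_force: 0.0
```

Emit:
arm_command:
  motion:
    - [0,0,0,1,0]
    - [0,0,0,1,0]

```text
time: 6.52
position: [0.4659, 0.1418, 0.0866]
tool_rot: [-0.322, -3.125, -0.0]
ft_force: [-0.6, 0.5, 0.2]
grip_width: 0.006
grip_force: 0.0
```

Emit:
arm_command:
  motion:
    - [0,0,0,1,0]
    - [0,0,0,1,0]

```text
time: 6.68
position: [0.4659, 0.1418, 0.0856]
tool_rot: [-0.322, -3.125, 0.0]
ft_force: [0.0, -0.1, 0.2]
grip_width: 0.003
grip_force: 0.0
```

Emit:
arm_command:
  motion:
    - [0,0,0,1,0]
    - [0,0,0,1,0]

```text
time: 6.85
position: [0.4659, 0.1418, 0.0846]
tool_rot: [-0.322, -3.125, 0.0]
ft_force: [0.1, 0.5, -0.4]
grip_width: 0.006
grip_force: 0.0
```

Emit:
arm_command:
  motion:
    - [0,0,0,1,0]
    - [0,0,0,1,0]

```text
time: 7.02
position: [0.4659, 0.1418, 0.0836]
tool_rot: [-0.322, -3.125, 0.0]
ft_force: [0.3, 0.1, 0.5]
grip_width: 0.008
grip_force: 0.0
```

Emit:
arm_command:
  motion:
    - [0,0,0,1,0]
    - [0,0,0,1,0]

```text
time: 7.18
position: [0.4659, 0.1418, 0.0826]
tool_rot: [-0.322, -3.125, 0.0]
ft_force: [0.2, 0.3, 0.2]
grip_width: 0.004
grip_force: 0.0
```

Emit:
arm_command:
  motion:
    - [0,0,0,1,0]
    - [0,0,0,1,0]

```text
time: 7.35
position: [0.4659, 0.1418, 0.0816]
tool_rot: [-0.322, -3.125, 0.0]
ft_force: [-1.3, 0.6, 0.0]
grip_width: 0.005
grip_force: 0.0
```

Emit:
arm_command:
  motion:
    - [0,0,0,1,0]
    - [0,0,0,1,0]

```text
time: 7.52
position: [0.4659, 0.1418, 0.0806]
tool_rot: [-0.322, -3.125, 0.0]
ft_force: [0.2, 1.0, 0.9]
grip_width: 0.005
grip_force: 0.0
```

```bash
python3 - <<'E'
from h import *
from bench import *
st=get_state();print(st['time'],st['position'],(st['position'][:2]-O)@N,st['ft_force'])
im,d=get_image("wrist");c=camera_params("wrist");print(pincyl(im,d,c))
z=cloud(im,d,c)[...,2];print([(v,int(1000*z[v,278]),int(im[v,278].max())) for v in range(225,275,3)])
cv2.imwrite('pics/w2.png',cv2.resize(im[180:290,200:360],(800,550))[:,:,::-1])
E
```

```text
7.5167 [0.46590942 0.14180672 0.08061895] -0.15480238749497163 [0.24792697 0.96933524 0.90689526]
(np.int64(15957), array([-0.1502,  0.0153, -0.0018]))
[(225, 68, 113), (228, 71, 114), (231, 70, 115), (234, 71, 117), (237, 70, 119), (240, 73, 120), (243, 73, 120), (246, 95, 65), (249, 96, 65), (252, 102, 65), (255, 102, 65), (258, 102, 63), (261, 102, 62), (264, 103, 61), (267, 174, 61), (270, 175, 75), (273, 176, 84)]
```

View pics/w2.png

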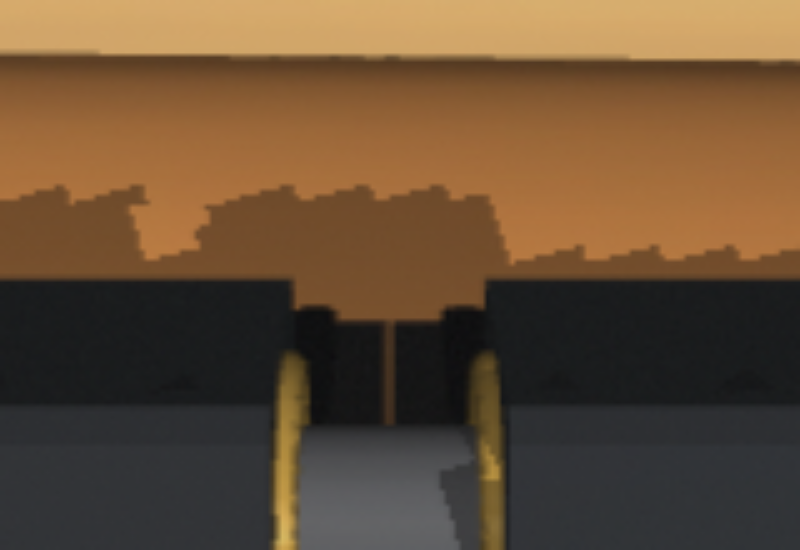

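Emit:
arm_command:
  motion:
    - [0,0,0,1,0]
    - [0,0,0,2,0]
    - [0,0,0,3,0]
    - [0,0,0,3,0]

```text
time: 7.9
position: [0.4659, 0.1418, 0.0775]
tool_rot: [-0.322, -3.125, 0.0]
ft_force: [0.0, 0.7, 0.4]
grip_width: 0.007
grip_force: 0.0
```

Emit:
arm_command:
  motion:
    - [0,0,0,1,0]
    - [0,0,0,2,0]
    - [0,0,0,2,0]

```text
time: 8.15
position: [0.4659, 0.1418, 0.0756]
tool_rot: [-0.322, -3.125, 0.0]
ft_force: [0.6, -0.4, 0.1]
grip_width: 0.004
grip_force: 0.0
```

Emit:
arm_command:
  motion:
    - [0,0,0,1,0]
    - [0,0,0,2,0]
    - [0,0,0,2,0]

```text
time: 8.4
position: [0.4659, 0.1418, 0.0736]
tool_rot: [-0.322, -3.125, 0.0]
ft_force: [0.5, -0.6, -0.4]
grip_width: 0.006
grip_force: 0.0
```

Emit:
arm_command:
  motion:
    - [0,0,0,1,0]
    - [0,0,0,2,0]
    - [0,0,0,2,0]

```text
time: 8.65
position: [0.4659, 0.1418, 0.0715]
tool_rot: [-0.322, -3.125, 0.0]
ft_force: [-0.1, 0.5, 0.0]
grip_width: 0.002
grip_force: 0.0
```

Emit:
arm_command:
  motion:
    - [0,0,0,1,0]
    - [0,0,0,2,0]
    - [0,0,0,2,0]

```text
time: 8.9
position: [0.4658, 0.1418, 0.0695]
tool_rot: [-0.322, -3.125, 0.0]
ft_force: [-0.0, 0.5, 0.4]
grip_width: 0.006
grip_force: 0.0
```

Emit:
arm_command:
  motion:
    - [0,0,0,1,0]
    - [0,0,0,1,0]

```text
time: 9.07
position: [0.4659, 0.1418, 0.0686]
tool_rot: [-0.322, -3.125, 0.0]
ft_force: [0.0, 0.6, -0.2]
grip_width: 0.01
grip_force: 0.0
```

Emit:
arm_command:
  motion:
    - [0,0,0,1,0]
    - [0,0,0,1,0]

```text
time: 9.23
position: [0.4659, 0.1418, 0.0676]
tool_rot: [-0.322, -3.125, 0.0]
ft_force: [0.2, 0.6, -0.5]
grip_width: 0.004
grip_force: 0.0
```

```bash
python3 - <<'E'
from h import *
from bench import *
for n in("wrist","side"):
    im,d=get_image(n);c=camera_params(n);print(pincyl(im,d,c))
    p=cloud(im,d,c);s=(p[...,:2]-O)@N;z=p[...,2]
    if n=="wrist":print([(v,int(1000*s[v,278]),int(1000*z[v,278]),int(im[v,278].max())) for v in range(225,268,3)])
    cv2.imwrite(f'pics/{n}3.png',im[:,:,::-1])
E
```

```text
(np.int64(16098), array([-0.1501,  0.0167, -0.0018]))
[(225, -169, 67, 109), (228, -168, 66, 112), (231, -166, 67, 113), (234, -165, 68, 113), (237, -164, 70, 114), (240, -162, 70, 115), (243, -161, 71, 116), (246, -163, 81, 65), (249, -163, 84, 65), (252, -163, 88, 65), (255, -162, 89, 65), (258, -160, 88, 65), (261, -159, 89, 64), (264, -158, 90, 63), (267, -186, 161, 59)]
(np.int64(644), array([-0.1526,  0.02  , -0.0024]))
```

Emit:
arm_command:
  motion:
    - [0,0,0,1,0]
    - [0,0,0,2,0]
    - [0,0,0,2,0]

```text
time: 9.58
position: [0.4658, 0.1418, 0.0656]
tool_rot: [-0.322, -3.125, 0.0]
ft_force: [0.1, 0.8, -0.2]
grip_width: 0.008
grip_force: 0.0
```

Emit:
arm_command:
  motion:
    - [0,0,0,1,0]
    - [0,0,0,1,0]

```text
time: 9.75
position: [0.466, 0.1419, 0.0647]
tool_rot: [0.322, 3.125, 0.0]
ft_force: [0.6, 0.1, 0.3]
grip_width: 0.009
grip_force: 0.0
```

Emit:
arm_command:
  motion:
    - [0,0,0,1,0]
    - [0,0,0,1,0]

```text
time: 9.92
position: [0.4669, 0.1417, 0.0645]
tool_rot: [0.322, 3.123, 0.001]
ft_force: [-0.7, -1.3, 4.4]
grip_width: 0.003
grip_force: 2.0
```

Emit:
arm_command:
  motion:
    - [0,0,0,1,0]
    - [0,0,0,1,0]

```text
time: 10.08
position: [0.4678, 0.1416, 0.0644]
tool_rot: [0.322, 3.122, 0.001]
ft_force: [-0.7, -2.0, 9.3]
grip_width: 0.003
grip_force: 4.6
```

Emit:
arm_command:
  motion:
    - [0,-4,0,0,0]
    - [0,-10,0,0,0]
    - [0,-16,0,0,0]
    - [0,-21,0,0,0]
    - [0,-24,0,0,0]

```text
time: 10.5
position: [0.4915, 0.1364, 0.0644]
tool_rot: [0.323, 3.122, 0.001]
ft_force: [-1.3, -2.5, 7.6]
grip_width: 0.003
grip_force: 4.3
```

Emit:
arm_command:
  motion:
    - [0,0,0,0,0]
    - [0,0,0,0,0]

```text
time: 10.67
position: [0.4914, 0.1364, 0.0643]
tool_rot: [0.323, 3.122, 0.001]
ft_force: [-0.1, -2.0, 9.4]
grip_width: 0.002
grip_force: 4.3
```

```bash
cat >> h.py <<'E'
def rep():
    from bench import get_state,get_image,camera_params
    st=get_state();print(st['time'],st['position'].round(4),'tcp s',((st['position'][:2]-O)@N).round(4),st['ft_force'].round(1))
    for n in("wrist","side"):
        im,d=get_image(n);print(n,*pincyl(im,d,camera_params(n)))
E
python3 -c "from h import *;rep()"
```

```text
10.6667 [0.4914 0.1364 0.0643] tcp s -0.1288 [-0.1 -2.   9.4]
wrist 24686 [-0.1371  0.0152 -0.0015]
side 716 [-0.1398  0.0206 -0.0024]
```

Emit:
arm_command:
  motion:
    - [0,0,0,0,0]
    - [0,0,0,-6,0]
    - [0,17,0,-6,0]
    - [0,17,0,-4,0]
    - [0,17,0,0,0]

```text
time: 11.18
position: [0.4734, 0.1409, 0.0639]
tool_rot: [0.32, 3.124, 0.002]
ft_force: [-3.3, -4.8, 37.1]
grip_width: 0.008
grip_force: 19.2
```

Emit:
arm_command:
  motion:
    - [0,0,0,0,0]
    - [0,-7,0,0,0]
    - [0,-16,0,0,0]
    - [0,-26,0,0,0]
    - [0,-34,0,0,0]

```text
time: 11.6
position: [0.5091, 0.1331, 0.0644]
tool_rot: [0.322, 3.121, 0.002]
ft_force: [-0.4, -1.6, 7.4]
grip_width: 0.011
grip_force: 4.0
```

Emit:
arm_command:
  motion:
    - [0,0,0,0,0]
    - [0,0,0,-6,0]
    - [0,17,0,-6,0]
    - [0,17,0,-4,0]
    - [0,17,0,0,0]

```text
time: 12.02
position: [0.4904, 0.1372, 0.064]
tool_rot: [0.32, 3.123, 0.001]
ft_force: [-3.3, -5.3, 35.7]
grip_width: 0.007
grip_force: 17.8
```

```bash
python3 -c "from h import *;rep()"
```

```text
12.0167 [0.4904 0.1372 0.064 ] tcp s -0.1299 [-3.3 -5.3 35.7]
wrist 13594 [-0.1193  0.0192 -0.0012]
side 627 [-0.1232  0.0195 -0.0026]
```

Emit:
arm_command:
  motion:
    - [0,0,0,0,0]
    - [0,-7,0,0,0]
    - [0,-16,0,0,0]
    - [0,-26,0,0,0]
    - [0,-34,0,0,0]

```text
time: 12.53
position: [0.5258, 0.1295, 0.0643]
tool_rot: [0.322, 3.121, 0.001]
ft_force: [0.2, -0.8, 8.0]
grip_width: 0.003
grip_force: 3.9
```

Emit:
arm_command:
  motion:
    - [0,0,0,-5,0]
    - [0,16,0,-5,0]
    - [0,16,0,-3,0]
    - [0,16,0,-1.5,0]
    - [0,16,0,0,0]

```text
time: 12.95
position: [0.5087, 0.1332, 0.0641]
tool_rot: [0.321, 3.122, 0.001]
ft_force: [-2.4, -3.1, 17.7]
grip_width: 0.006
grip_force: 8.2
```

Emit:
arm_command:
  motion:
    - [0,0,0,0,0]
    - [0,-7,0,0,0]
    - [0,-16,0,0,0]
    - [0,-26,0,0,0]
    - [0,-34,0,0,0]

```text
time: 13.37
position: [0.5432, 0.1256, 0.0645]
tool_rot: [0.322, 3.121, 0.001]
ft_force: [-0.9, -1.0, 9.6]
grip_width: 0.008
grip_force: 5.0
```

Emit:
arm_command:
  motion:
    - [0,0,0,-5,0]
    - [0,16,0,-5,0]
    - [0,16,0,-3,0]
    - [0,16,0,-1.5,0]
    - [0,16,0,0,0]

```text
time: 13.78
position: [0.5255, 0.1298, 0.0635]
tool_rot: [0.321, 3.124, 0.001]
ft_force: [-1.9, -1.3, 13.8]
grip_width: 0.005
grip_force: 6.8
```

```bash
python3 -c "from h import *;rep()"
```

```text
13.7833 [0.5255 0.1298 0.0635] tcp s -0.094 [-1.9 -1.3 13.8]
wrist 8932 [-0.0771  0.0184 -0.001 ]
side 592 [-0.0804  0.0218 -0.0025]
```

Emit:
arm_command:
  motion:
    - [0,0,0,-5,0]
    - [0,-9,0,-5,0]
    - [0,-9,0,-3,0]
    - [0,-9,0,-1.5,0]
    - [0,-9,0,0,0]

```text
time: 14.3
position: [0.5356, 0.1272, 0.0643]
tool_rot: [0.323, 3.122, 0.0]
ft_force: [-0.6, -2.8, 17.4]
grip_width: 0.003
grip_force: 8.7
```

Emit:
arm_command:
  motion:
    - [0,-6,0,0,0]
    - [0,-15,0,0,0]
    - [0,-24,0,0,0]
    - [0,-31,0,0,0]
    - [0,-34,0,0,0]

```text
time: 14.72
position: [0.5693, 0.1198, 0.064]
tool_rot: [0.323, 3.121, -0.0]
ft_force: [0.4, -0.5, 8.0]
grip_width: 0.004
grip_force: 4.0
```

Emit:
arm_command:
  motion:
    - [0,0,0,0,0]
    - [0,0,0,0,0]

```text
time: 14.88
position: [0.5688, 0.12, 0.0641]
tool_rot: [0.323, 3.122, -0.0]
ft_force: [-0.7, -3.1, 8.6]
grip_width: 0.003
grip_force: 4.1
```

Emit:
arm_command:
  motion:
    - [0,0,0,-5,0]
    - [0,16,0,-5,0]
    - [0,16,0,-3,0]
    - [0,16,0,-1.5,0]
    - [0,16,0,0,0]

```text
time: 15.3
position: [0.5531, 0.1241, 0.0643]
tool_rot: [0.321, 3.122, 0.001]
ft_force: [-0.6, -2.7, 15.4]
grip_width: 0.004
grip_force: 7.8
```

```bash
python3 -c "from h import *;rep()"
```

```text
15.3 [0.5531 0.1241 0.0643] tcp s -0.0658 [-0.6 -2.7 15.4]
wrist 15826 [-0.06    0.0182 -0.0017]
side 666 [-0.0629  0.0192 -0.0023]
```

Emit:
arm_command:
  motion:
    - [0,-6,0,0,0]
    - [0,-14,0,0,0]
    - [0,-22,0,0,0]
    - [0,-28,0,0,0]
    - [0,-31,0,0,0]

```text
time: 15.82
position: [0.5843, 0.1172, 0.0642]
tool_rot: [0.323, 3.121, 0.001]
ft_force: [0.2, -1.4, 7.2]
grip_width: 0.007
grip_force: 3.8
```

Emit:
arm_command:
  motion:
    - [0,0,0,0,0]
    - [0,0,0,0,0]

```text
time: 15.98
position: [0.584, 0.1173, 0.0642]
tool_rot: [0.322, 3.121, 0.001]
ft_force: [1.5, -1.1, 8.1]
grip_width: 0.006
grip_force: 3.9
```

Emit:
arm_command:
  motion:
    - [0,0,0,-5,0]
    - [0,16,0,-5,0]
    - [0,16,0,-3,0]
    - [0,16,0,-1.5,0]
    - [0,16,0,0,0]

```text
time: 16.4
position: [0.568, 0.121, 0.0644]
tool_rot: [0.321, 3.121, 0.001]
ft_force: [-0.6, -1.9, 14.1]
grip_width: 0.005
grip_force: 7.5
```

Emit:
arm_command:
  motion:
    - [0,-6,0,0,0]
    - [0,-14,0,0,0]
    - [0,-22,0,0,0]
    - [0,-28,0,0,0]
    - [0,-31,0,0,0]

```text
time: 16.82
position: [0.5993, 0.1141, 0.0643]
tool_rot: [0.322, 3.121, 0.001]
ft_force: [-0.2, -0.4, 8.1]
grip_width: 0.008
grip_force: 4.0
```

Emit:
arm_command:
  motion:
    - [0,0,0,0,0]
    - [0,0,0,0,0]
    - [0,0,0,-5,0]
    - [0,0,0,-20,0]

```text
time: 17.15
position: [0.5948, 0.1141, 0.0805]
tool_rot: [-0.322, -3.121, 0.003]
ft_force: [0.0, 0.5, -0.2]
grip_width: 0.007
grip_force: 0.0
```

```bash
cat >> h.py <<'E'
def linefit(im,d,c,s0=0):
    "dark pixels of the single line near s=0 on the board top: (offset, slope)"
    v,u=np.nonzero(im.max(2)<105);K,T=c['intrinsics'],c['extrinsics']
    r=np.c_[(u-K[0,2])/K[0,0],(v-K[1,2])/K[1,1],np.ones(len(u))]@T[:3,:3].T
    P=T[:3,3]+r*((.015-T[2,3])/r[:,2])[:,None];z=cloud(im,d,c)[v,u,2]
    s=(P[:,:2]-O)@N;t=(P[:,:2]-O)@D;k=(abs(s-s0)<.008)&(t>-.15)&(t<.135)&(abs(z-.015)<.008)
    if k.sum()<10:return k.sum()
    o,dd=fit(np.c_[s[k],t[k]]);return k.sum(),t[k].min().round(3),t[k].max().round(3),(o[0]-dd[0]/dd[1]*o[1]).round(4),(dd[0]/dd[1]).round(4)
E
python3 - <<'E'
from h import *;rep()
from bench import *
for n in("top","side"):
    c=np.load(f'pics/{n}0.npz');print(n,linefit(c['im'],c['d'],c))
    im,d=get_image(n);c=camera_params(n);print(linefit(im,d,c),pincyl(im,d,c));np.savez(f'pics/{n}4.npz',im=im,d=d,**c)
E
```

```text
17.15 [0.5948 0.1141 0.0805] tcp s -0.023 [ 0.   0.5 -0.2]
wrist 22195 [-0.0272  0.012   0.0028]
side 825 [-0.0323  0.0225 -0.0019]
top (np.int64(233), np.float64(-0.148), np.float64(0.129), np.float32(0.0002), np.float32(0.0003))
(np.int64(52), np.float64(0.001), np.float64(0.129), np.float32(0.0076), np.float32(-0.0726)) (np.int64(811), array([-0.0309,  0.0173, -0.001 ]))
side (np.int64(81), np.float64(-0.146), np.float64(0.131), np.float32(-0.0008), np.float32(0.0012))
(np.int64(33), np.float64(0.05), np.float64(0.131), np.float32(0.0004), np.float32(-0.0112)) (np.int64(813), array([-0.0323,  0.0169, -0.002 ]))
```

Emit:
arm_command:
  motion:
    - [0,20,0,0,0]
    - [0,20,0,12,0]
    - [0,20,0,17,0]
    - [0,20,0,18.5,0]
    - [0,20,0,20,0]

```text
time: 17.77
position: [0.5788, 0.1185, 0.0641]
tool_rot: [0.322, 3.122, 0.001]
ft_force: [-0.9, -2.6, 16.2]
grip_width: 0.01
grip_force: 8.5
```

Emit:
arm_command:
  motion:
    - [0,-5,0,0,0]
    - [0,-13,0,0,0]
    - [0,-21,0,0,0]
    - [0,-27,0,0,0]
    - [0,-30,0,0,0]

```text
time: 18.18
position: [0.6094, 0.1118, 0.0645]
tool_rot: [0.323, 3.12, 0.001]
ft_force: [-1.0, -1.2, 11.9]
grip_width: 0.004
grip_force: 5.8
```

Emit:
arm_command:
  motion:
    - [0,0,0,0,0]
    - [0,0,0,0,0]
    - [0,0,0,-3,0]
    - [0,0,0,-15,0]
    - [0,0,0,-25,0]

```text
time: 18.6
position: [0.6055, 0.1124, 0.0873]
tool_rot: [-0.322, -3.123, 0.002]
ft_force: [-0.6, -0.0, -0.6]
grip_width: 0.004
grip_force: 0.0
```

Emit:
arm_command:
  motion:
    - [0,22,0,0,0]
    - [0,22,0,0,0]
    - [0,22,0,0,0]

```text
time: 18.85
position: [0.5841, 0.1178, 0.0882]
tool_rot: [0.32, 3.125, 0.001]
ft_force: [0.2, 0.7, -1.3]
grip_width: 0.006
grip_force: 0.0
```

```bash
python3 - <<'E'
from h import *;rep()
from bench import *
im,d=get_image("top");c=camera_params("top");print(linefit(im,d,c),pincyl(im,d,c))
E
```

```text
18.85 [0.5841 0.1178 0.0882] tcp s -0.0342 [ 0.2  0.7 -1.3]
wrist 7531 [-0.0124  0.0224 -0.0024]
side 726 [-0.0158  0.0174 -0.0021]
(np.int64(10), np.float64(0.069), np.float64(0.129), np.float32(0.0032), np.float32(-0.0256)) (np.int64(309), array([-0.0182,  0.3431, -0.0005]))
```

Emit:
arm_command:
  motion:
    - [0,-8,0,10,0]
    - [0,-8,0,19,0]
    - [0,-8,0,22,0]
    - [0,-8,0,23.5,0]
    - [0,-8,0,25,0]

```text
time: 19.42
position: [0.5935, 0.1146, 0.0642]
tool_rot: [0.323, 3.123, -0.001]
ft_force: [-0.7, -1.9, 14.5]
grip_width: 0.007
grip_force: 7.0
```

Emit:
arm_command:
  motion:
    - [0,-4,0,0,0]
    - [0,-11,0,0,0]
    - [0,-18,0,0,0]
    - [0,-23,0,0,0]
    - [0,-25,0,0,0]

```text
time: 19.83
position: [0.6188, 0.109, 0.0645]
tool_rot: [0.324, 3.122, -0.001]
ft_force: [-1.2, -2.4, 8.3]
grip_width: 0.007
grip_force: 4.3
```

Emit:
arm_command:
  motion:
    - [0,0,0,0,0]
    - [0,0,0,0,0]
    - [0,0,0,-3,0]
    - [0,0,0,-15,0]
    - [0,0,0,-25,0]

```text
time: 20.25
position: [0.6161, 0.1106, 0.0881]
tool_rot: [-0.322, -3.124, 0.0]
ft_force: [1.0, 0.2, -0.0]
grip_width: 0.009
grip_force: 0.0
```

Emit:
arm_command:
  motion:
    - [0,20,0,-20,0]
    - [0,50,0,-40,0]
    - [0,85,0,-60,0]
    - [0,120,0,-80,0]
    - [0,120,0,-80,0]

```text
time: 20.67
position: [0.4962, 0.1382, 0.1728]
tool_rot: [0.315, 3.123, 0.009]
ft_force: [0.6, -0.0, 0.1]
grip_width: 0.005
grip_force: 0.0
```

```bash
python3 - <<'E'
from h import *;rep()
from bench import *
for n in("top","side"):
    im,d=get_image(n);c=camera_params(n);print(n,pincyl(im,d,c));np.savez(f'pics/{n}5.npz',im=im,d=d,**c)
    if n=="top":
        m,r,q=pin(dict(c,im=im,d=d));print(m.sum(),r);cv2.imwrite('pics/top5.png',cv2.resize(im[145:295,255:415,::-1],None,fx=4,fy=4,interpolation=2))
E
```

```text
20.6667 [0.4962 0.1382 0.1728] tcp s -0.1244 [ 0.6 -0.   0.1]
wrist 60 [ 0.0034  0.0473 -0.0025]
side 874 [-0.0027  0.0201 -0.0019]
top (np.int64(866), array([-0.0014,  0.0256, -0.0005]))
930 ((319.90252685546875, 201.92642211914062), (69.19392395019531, 22.979665756225586), 10.491477966308594)
side (np.int64(878), array([-0.0025,  0.0195, -0.002 ]))
```

View pics/top5.png

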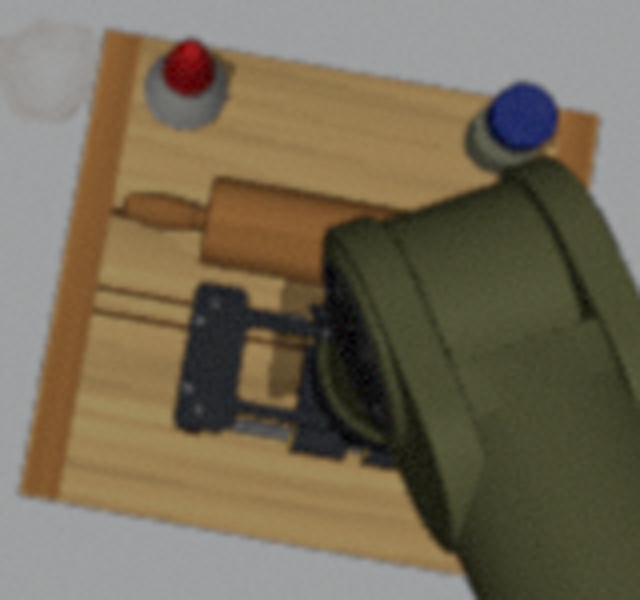

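The top crop shows the pin over the single line, with the left end of the line still poking out under its left handle at about (285,197). The shaker and bottle haven't moved. I'll move the arm out of the way for an accurate check.

Emit:
arm_command:
  motion:
    - [0,0,35,0,0]
    - [0,0,75,0,0]
    - [0,0,115,0,0]
    - [0,0,155,0,0]
    - [0,0,195,0,0]

```text
time: 21.28
position: [0.5401, 0.3267, 0.1661]
tool_rot: [-0.325, -3.124, 0.003]
ft_force: [0.9, 0.1, 1.0]
grip_width: 0.006
grip_force: 0.0
```

Emit:
arm_command:
  motion:
    - [0,0,40,0,0]
    - [0,0,80,0,0]
    - [0,0,110,0,0]
    - [0,0,130,0,0]
    - [0,0,130,0,0]

```text
time: 21.7
position: [0.5645, 0.4583, 0.1641]
tool_rot: [-0.314, -3.123, 0.001]
ft_force: [-1.3, 0.4, -0.6]
grip_width: 0.003
grip_force: 0.0
```

```bash
python3 - <<'E'
from h import *
from bench import *
for n in("top","side"):
    im,d=get_image(n);c=camera_params(n);print(n,pincyl(im,d,c),linefit(im,d,c))
    if n=="top":
        m,r,q=pin(dict(c,im=im,d=d));print(m.sum(),r)
        p=ray(c,r[0],.045)[:2]-O;print('silh mid s,t',p@N,p@D)
        B=[ray(c,x,.045)[:2] for x in cv2.boxPoints(r)];B=[((b-O)@N,(b-O)@D) for b in B];print(np.round(B,4))
print(get_state()['position'],get_state()['time'])
E
```

```text
top (np.int64(1630), array([-0.0009,  0.0138, -0.0004])) (np.int64(39), np.float64(0.069), np.float64(0.135), np.float32(-0.031), np.float32(0.2329))
1956 ((340.6401062011719, 205.7469940185547), (111.36804962158203, 23.046398162841797), 10.539183616638184)
silh mid s,t -0.0011832828244923857 -0.0228228825213282
[[-0.0302  0.1211]
 [ 0.0308  0.121 ]
 [ 0.0279 -0.167 ]
 [-0.0327 -0.1643]]
side (np.int64(82), array([ 0.0149, -0.2551, -0.0193])) (np.int64(13), np.float64(0.102), np.float64(0.133), np.float32(0.0106), np.float32(-0.053))
[0.56589123 0.4527019  0.16507909] 21.8
```

```bash
python3 - <<'E'
from h import *
from bench import *
im,d=get_image("top");print(pincyl(im,d,camera_params("top")));print(close_job())
E
```

```text
(np.int64(1631), array([-0.0009,  0.016 , -0.0003]))
the job is handed in; nothing more can be done
None
```

The pin lies still on the single dark line: its middle is about 1 mm short of the line's centre and it is turned about 1° from the line. The shaker and bottle are where they were, the arm is clear, and the job was handed in at about 22 s.

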